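# Zero the force readout and clamp a harmonica for reed work

## Robot

A 7-joint arm with a two-finger parallel gripper is mounted at the origin on the work surface; the furniture and walls round the work are solid. World frame = base frame: x ahead of the robot, y to its left, z up, the work surface at z = 0. Lengths are in mm, angles in rad, forces in N, time in s.
With the tool pointing down it reaches from about 400 to 875 mm from the base axis. Payload 4.4 kg.
Tool frame: the origin (TCP) lies midway between the tips of the shut fingers; the grasp point (between the pads) lies 19 mm behind it; z points along the fingers, y is the line along which they close (so a half turn about z gives the same grasp; the last joint's range is limited). The gripper opens to 85 mm and grips with 20 to 120 N. Pads are 22 mm wide; open, the fingers measure 114 mm over their backs; the gripper's body (76 mm by 85 mm) begins 54 mm behind the grasp point. The pads swing forward as they close: fully open they stand 13 mm farther back than shut.
Start: joints at [1.281, 0.628, 0.038, 1.517, -0.027, 0.996, -0.02], TCP at [144.286, -633.798, 231.313] pointing down, gripper open.
Joint ranges: [-3.06, 3.06], [-0.37, 2.12], [-1.25, 1.32], [0.18, 2.47], [-1.1, 4.24], [0.23, 1.98], [-2.94, 2.94]. Speed limits (rad/s): [2.57, 2.57, 3.14, 3.14, 3.14, 3.14, 3.14].

## Interface

Orientations are given as [roll, pitch, yaw] about the fixed x, y, z axes, in that order (R = Rz(yaw) Ry(pitch) Rx(roll)).
In Python, from cell import readout, optics, order gives the robot as it stands.
- The arm moves only by the shell command python3 -m jog 'ROWS'. ROWS is a JSON object of lists of equal length, an entry for each row: "claw": the opening, from 0 (shut) to 1 (fully open); "xyz": the shift along the tool's x, y, z each as a share of 0.1 m, from -1 to 1, a list of three; "twist": the turn, a rotation vector about the tool's x, y, z each as a share of 180 degrees, from -1 to 1, a list of three. A call has 1 to 12 rows; each row shifts and turns the commanded pose from where the row before left it, along the tool's axes as they then stand; what a row does not reach is not made up. A row lasts 1/8 s, in which the tool goes at most 62.5 mm and 10.7 degrees, less where a joint would pass 70% of its speed; a pose out of reach is approached as far as the arm can. A call with a number of a shift or a turn outside -1 to 1 is refused whole. A call with a gripper value outside its range is refused whole. The fingers move at their own pace and stop on an object; the grip force is fixed at half the most. Time passes only in rows, so rows that do not move let the fingers close. It gives the time, the measured TCP pose, the force, the opening and the grip force at its end, in the units of the state.
- readout.read_state(): the state, without advancing time (a new reading comes with each control period).
- optics.get_image(name): name is "side" or "top" or "wrist"; returns a dict with "color" (480x640x3 uint8, red, green, blue), "fovy" (degrees; the focal length in pixels is half the picture's height over the tangent of half this angle, whatever the lens; pixels are square), "cx", "cy" (the principal point, pixels), "view" (4x4, takes a point from world to camera coordinates). Camera axes: x right, y up, looking along -z (the intrinsics and any distortion apply to the point x, -y, -z); pixel columns grow to the right and rows downward; lengths in mm; the calibration is good to about 2 mm. A picture is of the moment at which its call begins. There is no depth.
- order.finish_job(): hands the job in; it is judged then, once.
Trained networks look in the newest picture that a camera, given by its name, has taken for a name from the list of things; names that differ only in an ending like _2 or _b are one class to them, and where a whole thing is asked for, a point or a joint stands for the part that bears it (a point fixed in the world has none). Each returns a list of dicts, best first, with "score" (0 to 1); they miss things now and then, are a little off and sometimes report something else, mostly with a low value. They report only what shows in the picture. A call takes as long as a camera call. They do not tell look-alikes from the thing itself.
- optics.boxes_of(camera, label): "rect" ([left, top, width, height] in pixels, round what is visible of it).
The state is a dict: "clock": time; "qpos": joint angles; "qd": joint speeds; "tau": joint torques, N m; "eef_pos": TCP position; "tool_rot": TCP orientation; "force": force on the tool from outside, world axes, zero at the start; "torque": the same for the moment, N m; "width": finger opening in mm; "gripper_force": force on a finger pad.
Only numpy, scipy, OpenCV 4.12 (cv2) and the standard library are available. Lean on these libraries where they do the work, as an engineer would, in place of code of your own. Each camera call takes 0.05 s, during which the arm holds its last target. There are 200 camera calls.

## Task

The harmonica in the bench clamp is to be held for reed work: first zero the clamp's force readout by taking the screwdriver from its stand, pressing the small recessed zero button fully in with its tip for a moment, and standing the screwdriver back in its stand. Then pump the clamp's trigger (never push the jaw itself) until the jaw's spring pad holds the harmonica snug against the fixed cheek, with the pad pushed in about half of its travel and never nearly all the way. Finish while still holding the trigger squeezed like that, since the clamp has no lock, and leave the other things on the desk where they are.

Things in the scene. Friction and masses are not known exactly. Their poses are not given: they have to be found in the camera images.
- clamp: Bench clamp fixed to the desk: board 300 x 60 x 12 mm; origin: centre of its underside; x runs from grip end to jaw end, z up. Along x, mm: readout box -149 to -105 (60 wide, top z 67); fixed upright grip -70 to -56 and trigger -20 to -8 (26 wide, tops z 96); cheek 35 to 45 (84 wide, top z 65); bed to 79 (top z 43); far jaw. Guide rails and a toothed bar along y = 0 stay below z 48.
- grip_back (a point): centre of the outer (rear) face of the fixed grip, z 75 mm, clamp x -70 mm; its normal is the clamp's -x. Grip and released trigger measure 62 mm over their outer faces, 46 mm with the trigger fully in.
- trigger_front (a point): centre of the outer (front) face of the sliding trigger, z 75 mm; clamp x -8 mm when released, moves with the trigger. Push this face towards the fixed grip, straight along the clamp's -x.
- trigger: the trigger itself: black ribbed upright bar 12 x 26 mm, z 44 to 96 mm, in front of the fixed grip (origin at the clamp's origin, shifted by the trigger travel)
- trigger_travel (a joint): travel of the trigger, m: 0 released, 0.016 fully in; starts at 0. A spring (3 to 4.6 N) returns it. Moving in, its pawl takes the toothed bar (5 mm pitch, 3 N drag) along 1:1 after at most 6 mm of free play; moving out it clicks back over the teeth and the bar stays, as long as the pad is not loaded. A full stroke brings the jaw 10 to 16 mm closer.
- jaw_travel (a joint): how far the bar and its far jaw have been pulled towards the grip, m: 0 fully open, starts at 0 to 0.018; with the harmonica against the cheek the pad touches it at about 0.0365
- jaw: upright post of the far jaw, black, 18 x 34 mm, top at z 70 mm, beyond the harmonica; it moves towards the cheek as the trigger is pumped. Not to be pushed by hand. (Origin at the clamp's origin, shifted by the jaw travel.)
- pad: rubber-faced pad plate on a spring plunger in the far jaw, 6 x 34 x 16 mm, centre at z 53 mm; its face looks to the harmonica and lies at clamp x 108 mm less the jaw travel plus the pad travel (origin at the clamp's origin, shifted so)
- pad_travel (a joint): how far the spring pad is pushed into the jaw, m: 0 free, 0.012 bottomed. Spring 1.2 N per mm. About half, 0.003 to 0.009, is right; 0.0105 and more crushes. When the trigger is let go under load the jaw backs off and the pad comes out again, to under 0.003.
- cheek_face (a point): centre of the fixed cheek's face against which the harmonica is clamped, clamp x 45 mm, z 53 mm
- harmonica: harmonica, 26.5 x 102 x 20 mm, lying loose on the clamp's bed (z 43 mm) 2 to 6 mm off the cheek, its 102 mm length across the clamp. Origin: centre of its underside; x is the 26.5 mm way.
- button_recess (a point): centre of the mouth of the zero button's recess in the top of the readout box, z 67 mm. The recess is a round hole 17 mm wide; the black button, 13 mm wide, lies 5 mm below the mouth.
- zero_button_travel (a joint): travel of the zero button in m: 0 out, 0.005 fully in; 0.003 counts as pressed. Its spring needs 2 N to start and 4 N fully in.
- zero_button: the zero button's cap, 13 mm wide (origin at the clamp's origin)
- tool_stand: wooden tool stand, 56 x 56 x 66 mm, fixed to the desk near the readout end of the clamp; in its top a square hole 10 mm wide, 60 mm deep, its mouth chamfered by 5 mm. Origin: centre of the underside.
- stand_hole (a point): centre of the hole's mouth, on top of the stand, z 66 mm
- screwdriver: screwdriver, 165 mm, 75 g, standing tip down in the stand, leaning up to 5 degrees. Its y axis points from tip to handle end (up). Shank 6 x 5 mm, 87 mm long; handle 71 mm long, 16 mm thick along its x axis (about the clamp's x axis at the start), 23 mm across. Origin 81 mm above the tip, 11.5 mm beside the centre line.
- driver_tip (a point): tip of the screwdriver, on the shank's centre line (6 mm above the desk when it stands in the stand)
- driver_handle (a point): point on the screwdriver's centre line in the handle, 126 mm above the tip: grip here or up to 15 mm higher
- capo: bystander: black spring capo, 50 x 89 x 18 mm, lying on the desk between the clamp and the screen, under the screen's lower edge
- egg_shaker: bystander: egg shaker, 45 x 60 x 44 mm, on the desk beyond the tool stand
- all_in_one_computer: wide computer screen fixed across the middle of the desk, behind the clamp: 600 mm wide along its y axis, z 100 to 500 mm, 30 mm thick, leaning back slightly; foot plate 180 x 190 mm. Origin: centre of the foot. From the right of the desk the arm must pass high over it (fingertips above 0.52 m) or draw back in front of it.
Not all that is in view belongs to the job. There is more than one size of the screwdriver; the job needs the smaller.

How it is judged:
By the outcome, as a careful person would: the job done as asked, in the order asked, and still so for the second after the job is handed in, while the arm keeps its last pose, push and grip.
It also fails if it takes over 72 s, if anything falls off the work surface, if the arm or the gripper's body presses on something with over 40 N, if the wrist force passes 120 N, or if a joint passes its speed limit or range.

## Working session

There is one attempt and no reset: what is moved stays moved. The work goes in short steps, Python scripts to look and compute and a shell command to move; the robot and the scene stay as the last step left them, time stands still between calls to the robot, and variables do not carry over. Pictures are saved under pics/ and viewed, at most 10 in all, crops included, and the job is handed in when it is done.

```bash
mkdir -p pics; ls
python3 - <<'E'
from cell import readout, optics
import cv2
print(readout.read_state())
for n in ("side","top"):
    im=optics.get_image(n); cv2.imwrite(f"pics/{n}0.png",im["color"][:,:,::-1])
    print(n,{k:im[k] for k in im if k!="color"})
    for l in ("clamp","harmonica","screwdriver","tool_stand","zero_button","button_recess","trigger","jaw","egg_shaker","capo"):
        print(l,[(round(d["score"],2),[round(v) for v in d["rect"]]) for d in optics.boxes_of(n,l)][:3])
E
```

```text
pics
{'clock': 0.0, 'qpos': array([ 1.28120267,  0.62928208,  0.03844923,  1.51836807, -0.02704935,
        0.9962949 , -0.01999675]), 'qd': array([ 0.00067425,  0.00112158, -0.00039664, -0.00249781,  0.00045268,
       -0.00069651, -0.00013045]), 'tau': array([ 1.34354977e-03, -5.63398719e+01,  1.22650500e+00, -1.93451929e+01,
        1.10488475e-02,  1.04526934e-02, -1.01084811e-05]), 'eef_pos': array([ 144.1562136 , -633.17960546,  230.43068445]), 'tool_rot': array([-3.13975773e+00, -1.62279496e-05,  2.23764147e-01]), 'force': array([-0.6048641 , -1.19553562,  0.39061159]), 'torque': array([ 0.00373686, -0.01330859, -0.0307121 ]), 'gripper_force': 0.0, 'width': 85.37394714726457}
side {'fovy': 52.028512653656065, 'cx': 311.8252313812953, 'cy': 250.61300236681714, 'view': array([[-9.47717583e-01,  3.19018491e-01, -7.65405529e-03,
         3.88798040e+02],
       [-1.49408784e-01, -4.22403529e-01,  8.94009102e-01,
         8.21275599e+01],
       [ 2.81972334e-01,  8.48411729e-01,  4.47983416e-01,
        -1.25226540e+03],
       [ 0.00000000e+00,  0.00000000e+00,  0.00000000e+00,
 
[... 813 characters left out ...]
0e+00,
         1.00000000e+00]])}
clamp [(0.76, [239, 267, 184, 109]), (0.5, [194, 253, 50, 53]), (0.34, [311, 305, 24, 24])]
harmonica [(0.78, [350, 301, 42, 69]), (0.28, [196, 257, 29, 21])]
screwdriver [(0.72, [316, 305, 20, 22]), (0.6, [201, 257, 19, 21]), (0.6, [385, 337, 11, 20])]
tool_stand [(0.8, [194, 255, 52, 50]), (0.4, [315, 304, 21, 25]), (0.17, [234, 262, 190, 114])]
zero_button [(0.74, [299, 303, 118, 59])]
button_recess []
trigger [(0.81, [315, 303, 21, 25])]
jaw [(0.81, [299, 302, 117, 66]), (0.62, [312, 304, 21, 22])]
egg_shaker [(0.86, [191, 209, 35, 27]), (0.28, [351, 301, 39, 68]), (0.23, [194, 254, 50, 54])]
capo [(0.77, [279, 222, 41, 45]), (0.61, [315, 301, 20, 28])]
```

View pics/side0.png

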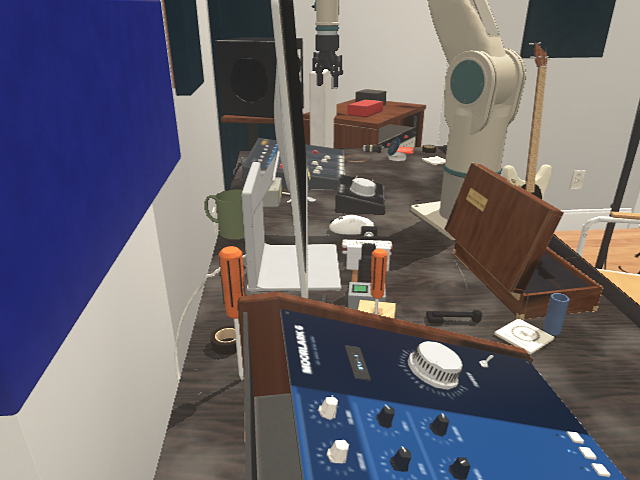

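View pics/top0.png

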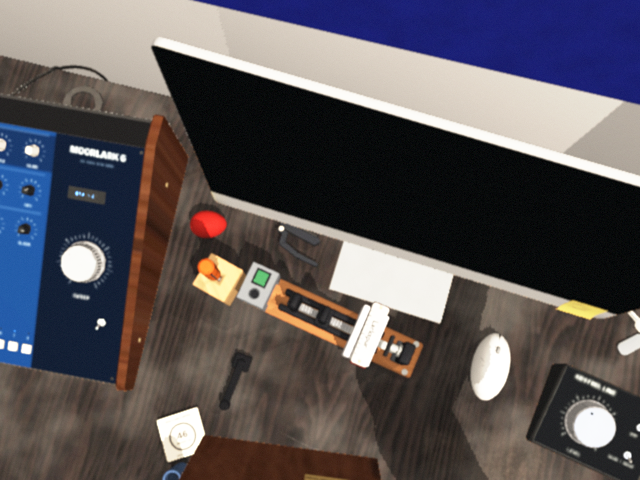

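Small screwdriver candidates: in the side view (379,272), in the wooden stand, and (231,300), larger and standing elsewhere by the wall. In the top view there is only (209,267), on the stand. By the description I choose the one in the stand. I'll check it in a close crop and measure from there.

```bash
cat > h.py <<'E'
import numpy as np, cv2
from cell import optics, readout
from scipy.optimize import least_squares
from scipy.spatial.transform import Rotation as R
def cam(n): return optics.get_image(n)
def f(im): return 240/np.tan(np.radians(im["fovy"]/2))
def proj(im,P):
    P=np.atleast_2d(P); c=P@im["view"][:3,:3].T+im["view"][:3,3]
    return np.c_[im["cx"]+f(im)*c[:,0]/-c[:,2], im["cy"]-f(im)*c[:,1]/-c[:,2]]
def ray(im,uv):
    V=im["view"]; d=np.array([(uv[0]-im["cx"])/f(im),-(uv[1]-im["cy"])/f(im),-1])
    Rm=V[:3,:3]; return -Rm.T@V[:3,3], Rm.T@d
def onz(im,uv,z):
    o,d=ray(im,uv); return o+d*(z-o[2])/d[2]
def crop(im,x,y,w,h,s,name):
    cv2.imwrite(name,cv2.resize(im["color"][y:y+h,x:x+w,::-1],None,fx=s,fy=s,interpolation=cv2.INTER_CUBIC))
E
python3 - <<'E'
from h import *
t=cam("top"); s=cam("side")
a=cv2.resize(t["color"][235:385,185:435,::-1],None,fx=3.2,fy=3.2,interpolation=cv2.INTER_CUBIC)
cv2.imwrite("pics/c_top.png",a)
crop(s,330,215,80,110,5,"pics/c_side.png")
for n,uv,z in (("stand",(219,279),66),("boxtop",(258,286),67),("end",(412,362),12)):
    print(n,onz(t,uv,z).round(1))
E
```

```text
stand [436. 398.  66.]
boxtop [424.2 337.6  67. ]
end [306.4  95.9  12. ]
```

View pics/c_top.png

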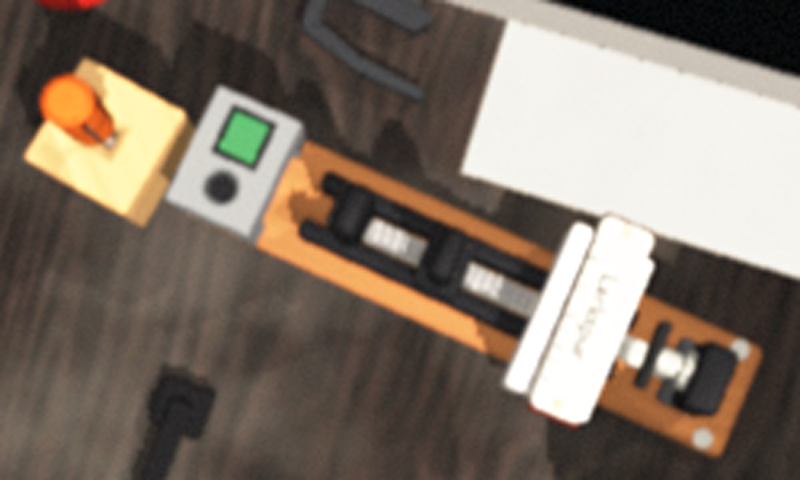

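View pics/c_side.png

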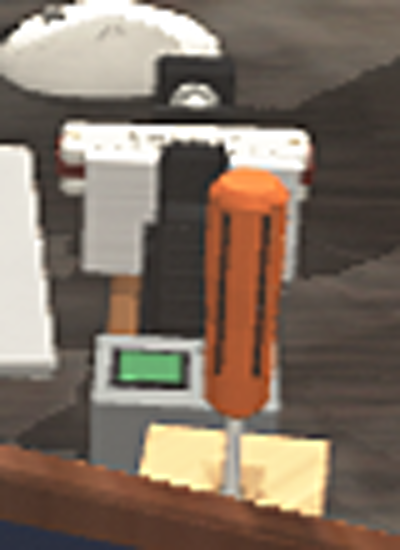

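The crop confirms the orange-handled screwdriver standing in the wooden stand, handle top at about (206,266) top view and (379,249) side view. Recess is at about (254,293), trigger top (324,315), and the jaw is open at about (408,352).

Run:
```python
from h import *
t=cam("top"); s=cam("side")
F=lambda u,v:np.array([185+u/3.2,235+v/3.2])-0.35
obj=np.array([[-149,30,67],[-105,30,67],[-105,-30,67],[-149,-30,67],[150,30,12],[150,-30,12],[-14,0,96],[-63,0,96]],float)
px=np.array([F(220,85),F(305,125),F(255,235),F(168,200),F(762,350),F(720,455),F(445,240),F(350,203)])
def T(p,o): 
    c,sn=np.cos(p[2]),np.sin(p[2]); return np.c_[p[0]+c*o[:,0]-sn*o[:,1],p[1]+sn*o[:,0]+c*o[:,1],o[:,2]]
w=np.r_[np.ones(6),.3,.3][:,None]
r=least_squares(lambda p:((proj(t,T(p,obj))-px)*w).ravel(),[360,216,-2.0],loss="soft_l1")
p=r.x; print("clamp",p.round(3),np.degrees(p[2]).round(2)); print((proj(t,T(p,obj))-px).round(1).tolist())
np.save("clamp.npy",p)
rec=onz(t,F(221,187),65); c,sn=np.cos(p[2]),np.sin(p[2]); d=rec[:2]-p[:2]
print("recess",rec.round(1),"in clamp",(c*d[0]+sn*d[1]).round(1),(-sn*d[0]+c*d[1]).round(1))
print("stand c",onz(t,F(107.5,134.5),66).round(1),"corners",[onz(t,F(*q),66).round(0)[:2].tolist() for q in((88,58),(190,112),(25,157),(127,211))])
print("trig,grip,jaw",[T(p,np.array([q],float)).round(1).tolist() for q in([-8,0,75],[-70,0,75],[45,0,53])])
# check clamp in side
print("side of box corners",proj(s,T(p,obj[:4])).round(0).tolist())
# driver: top end z~170 and hole
G=lambda u,v:np.array([330+u/5,215+v/5])-.4
def res(q):
    tip=np.array([q[0],q[1],6]); n=np.array([q[2],q[3],1]); n/=np.linalg.norm(n)
    return np.r_[proj(t,tip+n*163)[0]-F(70,100),proj(s,tip+n*165)[0]-G(248,172),proj(s,tip+n*87)[0]-G(239,415),(proj(s,tip+n*60)[0]-G(233,495))]
r=least_squares(res,[436,398,0,0]);q=r.x;print("driver tip",q.round(3),res(q).round(1))
n=np.array([q[2],q[3],1]);n/=np.linalg.norm(n);print("handle",(np.array([q[0],q[1],6])+n*126).round(1),"at z66",(q[:2]+q[2:]*60).round(1))
# jaw / pad /harmonica
print("jaw top px x",[ (lambda d:(c*d[0]+sn*d[1]).round(1))(onz(t,F(*u),z)[:2]-p[:2]) for u,z in(((715,375),70),((655,350),61),((627,310),63),((545,310),63),((575,225),65))])
# screen bottom edge
print("screen",[onz(t,u,100).round(0).tolist() for u in((212,192),(600,318))],"suitcase",[onz(t,u,0+z).round(0).tolist() for u in((205,437),(375,460)) for z in (100,200)])
print("side rays suitcase lid at plane",[ (lambda od:[(od[0]+od[1]*k).round(0).tolist() for k in (800,1000,1200)])(ray(s,u)) for u in ((478,165),(560,215))])
```

```text
clamp [372.16  222.591  -2.011] -115.24
[[0.2, 0.2], [-0.7, -0.7], [-1.8, 0.2], [-0.4, -0.8], [1.9, -0.5], [0.7, 1.4], [1.6, 3.9], [1.2, 1.7]]
recess [413.6 344.3  65. ] in clamp -127.7 -14.4
stand c [439.6 399.3  66. ] corners [[477.0, 409.0], [450.0, 359.0], [429.0, 439.0], [402.0, 389.0]]
trig,grip,jaw [[[375.6, 229.8, 75.0]], [[402.0, 285.9, 75.0]], [[353.0, 181.9, 53.0]]]
side of box corners [[348.0, 295.0], [350.0, 282.0], [385.0, 284.0], [386.0, 297.0]]
driver tip [ 4.43021e+02  4.09331e+02 -2.30000e-02 -6.70000e-02] [ 0.5 -0.1  0.3  1.1 -0.2  0.1  0.2 -0.3]
handle [440.1 400.9 131.7] at z66 [441.6 405.3]
jaw top px x [np.float64(122.4), np.float64(93.2), np.float64(73.5), np.float64(38.0), np.float64(34.7)]
screen [[566.0, 406.0, 100.0], [366.0, -168.0, 100.0]] suitcase [[206.0, 408.0, 100.0], [218.0, 390.0, 200.0], [172.0, 169.0, 100.0], [188.0, 180.0, 200.0]]
side rays suitcase lid at plane [[[231.0, 322.0, 255.0], [106.0, 159.0, 196.0], [-20.0, -4.0, 137.0]], [[117.0, 399.0, 181.0], [-37.0, 255.0, 103.0], [-191.0, 111.0, 26.0]]]
```

```bash
python3 -m jog '{"claw":[1,1,1,1,1,1,1,1,1,1,1],"xyz":[[0,-0.14,-0.34],[0,-0.14,-0.34],[0,-0.14,-0.34],[0,-0.14,-0.34],[0,-0.14,-0.34],[0,-0.14,-0.34],[0,-0.14,-0.34],[0,-0.14,-0.34],[0,-0.14,-0.34],[0,-0.14,-0.34],[0,0,0]],"twist":[[0,0,0],[0,0,0],[0,0,0],[0,0,0],[0,0,0],[0,0,0],[0,0,0],[0,0,0],[0,0,0],[0,0,0],[0,0,0]]}'; python3 -c "
from h import *
print(readout.read_state()['qpos'])"
```

```text
clock: 2.68
eef_pos: [113.1, -497.4, 574.5]
tool_rot: [3.135, -0.0, 0.224]
force: [0.4, -0.0, -0.9]
width: 85.5
gripper_force: 0.0
[ 1.25365869  0.22969904  0.05431027  1.22719435 -0.01256554  1.67853352
 -0.0420624 ]
```

```bash
python3 -m jog '{"claw":[1,1,1,1,1,1,1,1,1,1,1,1],"xyz":[[0.587,-0.034,0],[0.587,-0.034,0],[0.587,-0.034,0],[0.587,-0.034,0],[0.587,-0.034,0],[0.587,-0.034,0],[0.587,-0.034,0],[0.587,-0.034,0],[0.587,-0.034,0],[0.587,-0.034,0],[0.587,-0.034,0],[0.587,-0.034,0]],"twist":[[0,0,-0.0367],[0,0,-0.0367],[0,0,-0.0367],[0,0,-0.0367],[0,0,-0.0367],[0,0,-0.0367],[0,0,-0.0367],[0,0,-0.0367],[0,0,-0.0367],[0,0,-0.0367],[0,0,-0.0367],[0,0,-0.0367]]}'; python3 -c "
from h import *
print(readout.read_state()['qpos'])"
```

```text
clock: 4.18
eef_pos: [510.0, 20.7, 570.0]
tool_rot: [-3.14, -0.0, 1.611]
force: [0.8, -0.7, 0.2]
width: 85.4
gripper_force: 0.0
[ 0.27741881  0.26461049 -0.54266932  1.22049535  0.13590164  1.69353564
 -0.19295803]
```

```bash
python3 -m jog '{"claw":[1,1,1,1,1,1,1],"xyz":[[0.587,-0.034,0],[0.587,-0.034,0],[0.587,-0.034,0],[0.587,-0.034,0],[0.587,-0.034,0],[0.587,-0.034,0],[0,0,0]],"twist":[[0,0,-0.0367],[0,0,-0.0367],[0,0,-0.0367],[0,0,-0.0367],[0,0,-0.0367],[0,0,-0.0367],[0,0,0]]}'
python3 - <<'E'
from h import *
s=readout.read_state();print(s['qpos'].round(2),s['eef_pos'].round(1),s['tool_rot'].round(3))
im=cam("wrist");print(im["view"].round(3).tolist(),im["fovy"],im["cx"],im["cy"])
c=-im["view"][:3,:3].T@im["view"][:3,3];print("cam",c)
E
```

```text
clock: 5.05
eef_pos: [376.3, 343.7, 570.8]
tool_rot: [-3.141, -0.002, 2.31]
force: [-0.8, 0.2, 0.2]
width: 85.6
gripper_force: 0.0
[-0.25  0.3  -0.82  1.22  0.22  1.71 -0.27] [376.3 343.7 570.8] [-3.141e+00 -2.000e-03  2.310e+00]
[[0.738, 0.675, -0.0, -508.863], [-0.643, 0.704, -0.302, 140.964], [-0.203, 0.223, 0.953, -702.901], [0.0, 0.0, 0.0, 1.0]] 65.41437790942656 321.44402780840375 234.12054319221284
cam [323.41784611 400.79462117 712.49322961]
```

```bash
python3 -m jog '{"claw":[0.7,0.7,0.7,0.7,0.7,0.7,0.7,0.7,0.7,0.7,0.7,0.7],"xyz":[[0,0.106,0.34],[0,0.106,0.34],[0,0.106,0.34],[0,0.106,0.34],[0,0.106,0.34],[0,0.106,0.34],[0,0.106,0.34],[0,0.106,0.34],[0,0,0],[0,0,0],[0,0,0],[0,0,0]],"twist":[[0,0,0],[0,0,0],[0,0,0],[0,0,0],[0,0,0],[0,0,0],[0,0,0],[0,0,0],[0,0,-0.0415],[0,0,-0.0415],[0,0,-0.0415],[0,0,0]]}'
python3 - <<'E'
from h import *
s=readout.read_state();print(s['qpos'].round(2),s['eef_pos'].round(1),s['tool_rot'].round(3))
im=cam("wrist");cv2.imwrite("pics/w1.png",im["color"][:,:,::-1])
for P in ([439.6,399.3,66],[439.3,398.3,171],[413.6,344.3,67]): print(P,proj(im,P).round(0))
E
```

```text
clock: 6.6
eef_pos: [445.2, 394.7, 298.3]
tool_rot: [-3.14, -0.0, 2.686]
force: [-0.6, 0.1, -0.1]
width: 59.7
gripper_force: 0.0
[-0.27  0.59 -0.84  1.57  0.46  1.18 -0.09] [445.2 394.7 298.3] [-3.14  -0.     2.686]
[439.6, 399.3, 66] [[324. 189.]]
[439.3, 398.3, 171] [[323. 216.]]
[413.6, 344.3, 67] [[264. 190.]]
```

View pics/w1.png

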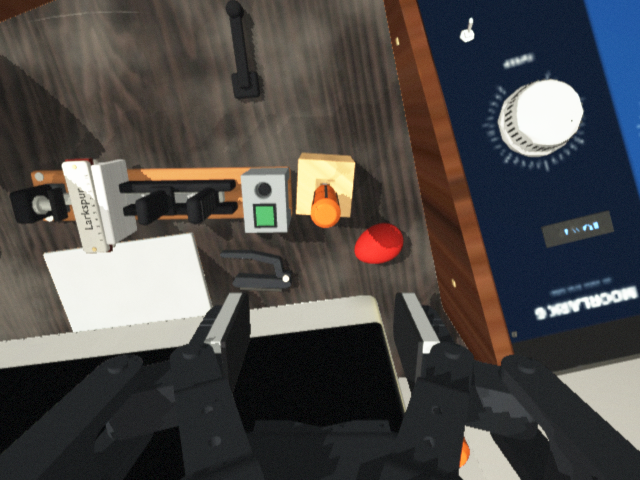

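The wrist view shows the hole mouth and shank at about (323,187), handle end (325,214), and recess (263,190). All are within 2 px of my projected estimates. The larger driver's handle shows at the far bottom (460,455). Now I'll descend and grip.

```bash
python3 -m jog '{"claw":[0.7,0.7,0.7,0.7,0.7,0.7,0.7,0,0,0,0,0],"xyz":[[0.064,0.013,0],[0,0,0.32],[0,0,0.36],[0,0,0.36],[0,0,0.36],[0,0,0.39],[0,0,0],[0,0,0],[0,0,0],[0,0,0],[0,0,0],[0,0,0]],"twist":[[0,0,-0.005],[0,0,0],[0,0,0],[0,0,0],[0,0,0],[0,0,0],[0,0,0],[0,0,0],[0,0,0],[0,0,0],[0,0,0],[0,0,0]]}'
python3 - <<'E'
from h import *
s=readout.read_state();print(s['qpos'].round(2),s['eef_pos'].round(1),s['tool_rot'].round(3),s['force'])
E
```

```text
clock: 8.15
eef_pos: [439.3, 401.0, 122.0]
tool_rot: [3.139, 0.001, 2.706]
force: [-0.4, -0.4, 7.0]
width: 16.1
gripper_force: 59.5
[-0.36  0.78 -0.71  1.77  0.66  0.84 -0.25] [439.3 401.  122. ] [3.139e+00 1.000e-03 2.706e+00] [-0.41159898 -0.39262828  7.01233429]
```

```bash
python3 -m jog '{"claw":[0,0,0,0,0,0],"xyz":[[0,0,-0.1],[0,0,-0.2],[0,0,-0.2],[0,0,-0.2],[0,0,-0.2],[0,0,0]],"twist":[[0,0,0],[0,0,0],[0,0,0],[0,0,0],[0,0,0],[0,0,0]]}'
python3 - <<'E'
from h import *
s=readout.read_state();print(s['eef_pos'].round(1),s['tool_rot'].round(3),s['force'].round(1),s['width'])
im=cam("wrist");t=cam("top");sd=cam("side")
e=s['eef_pos']
for n,i in(("w",im),("t",t),("s",sd)):
    print(n,"tip?",proj(i,[e-[0,0,116],e+[0,0,-38],e+[0,0,49]]).round(1).tolist(),[(d["score"],np.round(d["rect"])) for d in optics.boxes_of({"w":"wrist","t":"top","s":"side"}[n],"screwdriver")][:3])
a=cv2.resize(im["color"][120:320,200:440,::-1],None,fx=2.4,fy=2.4,interpolation=cv2.INTER_CUBIC)
b=cv2.resize(sd["color"][205:325,340:420,::-1],None,fx=4,fy=4,interpolation=cv2.INTER_CUBIC)
c=np.zeros((480,900,3),np.uint8);c[:480,:576]=a;c[:480,580:900]=b;c=cv2.resize(c,(800,427));cv2.imwrite("pics/m2.png",c)
E
```

```text
clock: 8.9
eef_pos: [439.4, 401.5, 212.6]
tool_rot: [3.138, 0.001, 2.706]
force: [-0.2, 0.8, -1.4]
width: 16.3
gripper_force: 58.7
[439.4 401.5 212.6] [3.138e+00 1.000e-03 2.706e+00] [-0.2  0.8 -1.4] 16.250111593937696
w tip? [[321.3, 228.8], [321.9, 272.6], [323.5, 389.7]] [(0.97, array([288., 232.,  64., 173.])), (0.82, array([430., 443.,  35.,  36.])), (0.57, array([  3., 171., 280., 112.]))]
t tip? [[213.5, 273.8], [204.0, 265.0], [190.8, 253.0]] [(0.33, array([383., 337.,  17.,  20.]))]
s tip? [[377.7, 294.7], [380.5, 248.5], [384.0, 191.4]] [(0.65, array([220., 246.,  25., 134.])), (0.57, array([372., 218.,  14.,  76.]))]
```

View pics/m2.png

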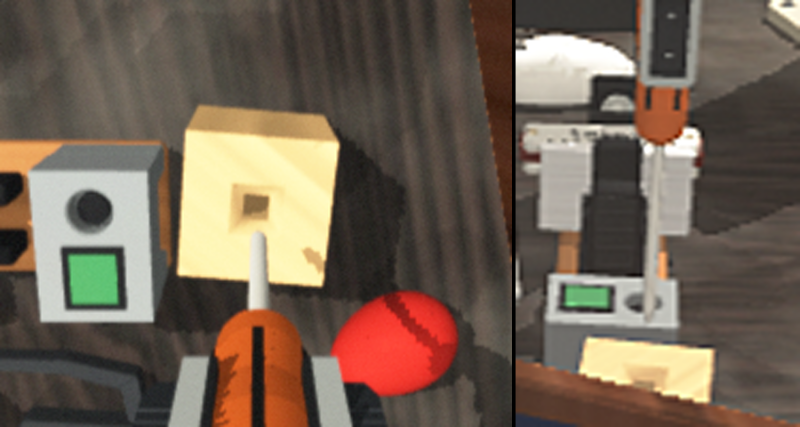

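The tip shows at wrist (321,229) and side (377.5,295), within 0.5 px of the model with the tip 116 mm straight below the TCP, so there is no lean. Recess centre is at (242,218) and hole mouth at (320,216).

Run:
```python
from h import *
im=cam("wrist"); s=readout.read_state()
g=lambda u,v:np.array([200+u/2.1333,120+v/2.1333])
rec=onz(im,g(90,209),67); hole=onz(im,g(256,207),66)
print("recess",rec.round(1),"hole",hole.round(1))
p=np.load("clamp.npy");print("clamp yaw from wrist check",p)
Rm=R.from_euler("xyz",s["tool_rot"]).as_matrix()
print("d to recess tool",(Rm.T@(rec-(s["eef_pos"]-[0,0,116]))).round(1),"eef",s["eef_pos"])
print(optics.boxes_of("wrist","button_recess")[:2],optics.boxes_of("wrist","zero_button")[:2])
```

```text
recess [410.9 343.3  67. ] hole [436.3 399.1  66. ]
clamp yaw from wrist check [372.16008254 222.59146782  -2.01137614]
d to recess tool [  1.  -63.   26.7] eef [438.45510397 400.03473238 209.62490944]
[{'rect': [0.0, 171.0, 284.4, 112.9], 'score': 0.74}, {'rect': [292.2, 229.7, 62.6, 174.6], 'score': 0.16}] [{'rect': [239.3, 212.8, 13.6, 14.2], 'score': 0.72}]
```

```bash
python3 -m jog '{"claw":[0,0,0,0,0,0,0],"xyz":[[0,-0.21,0],[0.007,-0.21,0],[0,-0.21,0],[0,0,0.12],[0,0,0.1],[0,0,0.05],[0,0,0]],"twist":[[0,0,0],[0,0,0],[0,0,0],[0,0,0],[0,0,0],[0,0,0],[0,0,0]]}'
python3 - <<'E'
from h import *
for k in range(3):
    im=cam("wrist");s=readout.read_state();print(s['eef_pos'].round(1),s['force'].round(1))
e=s['eef_pos'];print("tip",proj(im,e-[0,0,116]))
crop(im,230,150,180,130,4,"pics/w3.png")
E
```

```text
clock: 10.22
eef_pos: [411.3, 344.0, 182.7]
tool_rot: [-3.141, -0.001, 2.706]
force: [0.0, -1.1, -0.7]
width: 16.4
gripper_force: 58.8
[411.4 344.1 183. ] [ 0.6 -0.2 -0.9]
[411.5 344.1 183.3] [ 0.1 -0.1 -0.9]
[411.6 344.  183.4] [-0.1 -0.1  0.4]
tip [[321.79265383 229.30879486]]
```

View pics/w3.png

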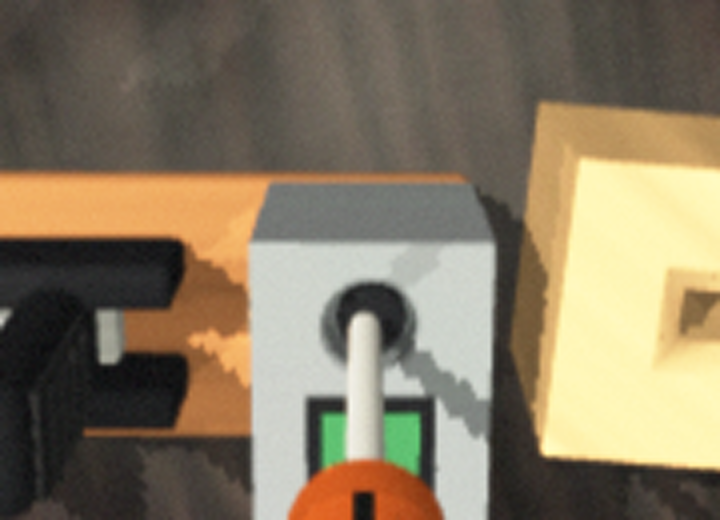

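The tip (365,317) is over the recess mouth (370,324), within about 2 mm, so I'll press.

```bash
python3 -m jog '{"claw":[0,0,0,0],"xyz":[[0,0,0.04],[0,0,0.03],[0,0,0],[0,0,0]],"twist":[[0,0,0],[0,0,0],[0,0,0],[0,0,0]]}';python3 -m jog '{"claw":[0,0,0,0],"xyz":[[0,0,0.02],[0,0,0.02],[0,0,0],[0,0,0]],"twist":[[0,0,0],[0,0,0],[0,0,0],[0,0,0]]}'
```

```text
clock: 10.88
eef_pos: [411.6, 343.7, 176.5]
tool_rot: [3.141, 0.0, 2.706]
force: [0.4, 0.2, 2.1]
width: 16.1
gripper_force: 59.0
clock: 11.38
eef_pos: [411.7, 343.8, 172.8]
tool_rot: [3.141, 0.001, 2.706]
force: [-0.3, -1.1, 6.1]
width: 16.5
gripper_force: 59.8
```

```bash
python3 -m jog '{"claw":[0,0,0,0],"xyz":[[0,0,0.02],[0,0,0],[0,0,0],[0,0,0]],"twist":[[0,0,0],[0,0,0],[0,0,0],[0,0,0]]}';python3 -m jog '{"claw":[0,0,0,0,0,0],"xyz":[[0,0,-0.1],[0,0,-0.15],[0,0,-0.15],[0,0.2,0],[0,0.2,0],[0,0,0]],"twist":[[0,0,0],[0,0,0],[0,0,0],[0,0,0],[0,0,0],[0,0,0]]}'
python3 - <<'E'
from h import *
e=[]
for k in range(4):
    im=cam("wrist");s=readout.read_state();e.append(s['eef_pos'])
e=np.mean(e,0);print(e.round(1),s['force'].round(1));print("tip",proj(im,e-[0,0,116]))
print(onz(im,(321,217),66))
crop(im,250,130,150,120,5,"pics/w4.png")
E
```

```text
clock: 11.88
eef_pos: [411.8, 344.2, 172.2]
tool_rot: [3.14, 0.002, 2.706]
force: [-1.1, -1.3, 17.6]
width: 16.4
gripper_force: 61.2
clock: 12.62
eef_pos: [428.5, 381.0, 210.8]
tool_rot: [3.14, -0.001, 2.706]
force: [-0.5, -0.8, -1.0]
width: 16.5
gripper_force: 58.7
[428.1 379.2 210.4] [ 0.4  0.  -1. ]
tip [[322.4930981  228.97688943]]
[426.43459469 378.67895825  66.        ]
```

View pics/w4.png

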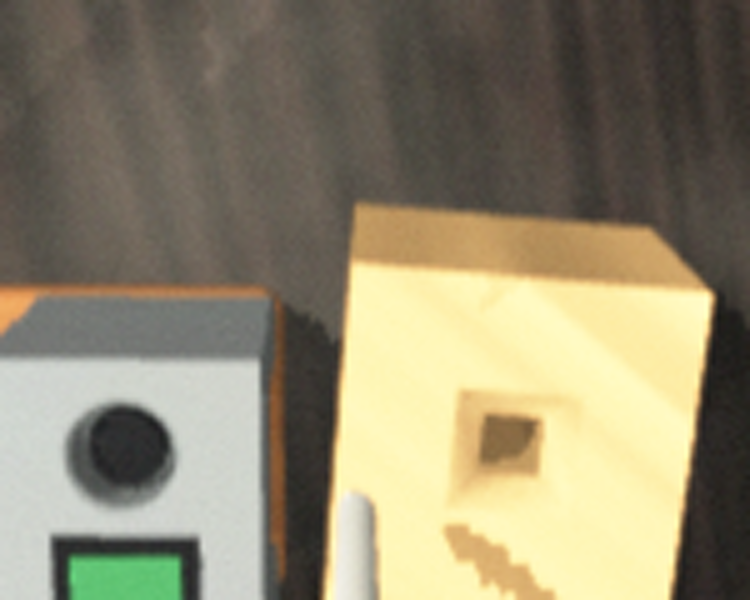

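Button bottomed, since force rose well past 4 N. The tip is still at (321.4,229), so it hasn't slipped. The hole centre is at about (352,219).

Run:
```python
from h import *
im=cam("wrist");s=readout.read_state()
Rm=R.from_euler("xyz",s["tool_rot"]).as_matrix()
h=onz(im,(352.2,218.8),61); e=np.array([428.1,379.2,210.4])
print(h.round(1),(Rm.T@(h-e)).round(1))
```

```text
[439.7 400.2  61. ] [ -1.6  24.1 149.4]
```

```bash
python3 -m jog '{"claw":[0,0,0,0,0,0,0,0],"xyz":[[-0.01,0.235,0],[0,0,0],[0,0,0.2],[0,0,0.15],[0,0,0.15],[0,0,0.15],[0,0,0.15],[0,0,0]],"twist":[[0,0,0],[0,0,0],[0,0,0],[0,0,0],[0,0,0],[0,0,0],[0,0,0],[0,0,0]]}'
```

```text
clock: 13.88
eef_pos: [438.6, 399.9, 128.9]
tool_rot: [-3.139, -0.001, 2.706]
force: [-0.7, -0.1, -0.9]
width: 16.2
gripper_force: 58.8
```

```bash
python3 -m jog '{"claw":[0,0,0.5,0.5,0.5,0.5,0.5,0.5,0.5,0.5],"xyz":[[0,0,0.06],[0,0,0],[0,0,0],[0,0,0],[0,0,-0.2],[0,0,-0.3],[0,0,-0.4],[0,0,-0.4],[0,0,-0.4],[0,0,0]],"twist":[[0,0,0],[0,0,0],[0,0,0],[0,0,0],[0,0,0],[0,0,0],[0,0,0],[0,0,0],[0,0,0],[0,0,0]]}'
python3 - <<'E'
from h import *
s=readout.read_state();print(s['eef_pos'].round(1),s['qpos'].round(2))
im=cam("wrist");t=cam("top");sd=cam("side")
cv2.imwrite("pics/w5.png",im["color"][:,:,::-1])
for n in("side","top","wrist"): print(n,[(round(d["score"],2),np.round(d["rect"]).tolist()) for d in optics.boxes_of(n,"screwdriver")][:3])
E
```

```text
clock: 15.12
eef_pos: [439.8, 402.9, 299.3]
tool_rot: [3.134, 0.002, 2.706]
force: [0.1, -0.5, -1.0]
width: 43.0
gripper_force: 0.0
[439.8 402.9 299.3] [-0.28  0.59 -0.84  1.58  0.47  1.18 -0.09]
side [(0.89, [370.0, 250.0, 18.0, 51.0]), (0.65, [361.0, 235.0, 15.0, 4.0]), (0.63, [217.0, 247.0, 27.0, 134.0])]
top [(0.71, [192.0, 262.0, 28.0, 20.0])]
wrist [(0.89, [309.0, 192.0, 30.0, 36.0]), (0.47, [446.0, 440.0, 8.0, 28.0])]
```

View pics/w5.png

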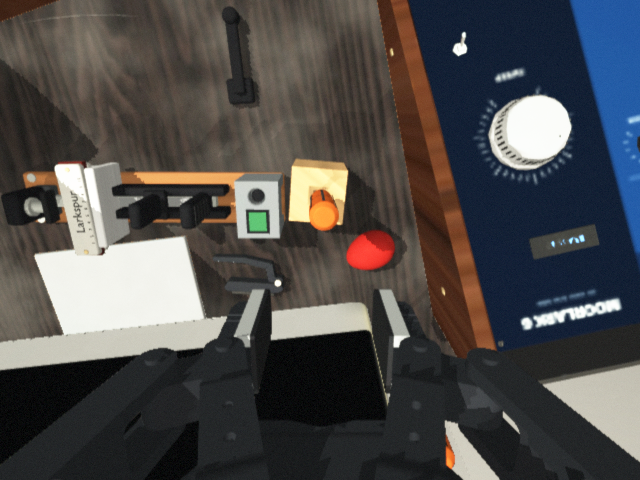

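The screwdriver stands in its stand again (handle end (323,217)). Next I'll go above the gap between trigger and cheek, turned so the wrist camera looks down on the jaw, with fingers shut.

```bash
python3 -m jog '{"claw":[0.4,0.3,0.2,0,0,0,0,0,0,0,0,0],"xyz":[[-0.035,-0.51,0],[-0.035,-0.51,0],[-0.035,-0.51,0],[-0.035,-0.5,0],[0,0,0],[0,0,0],[0,0,0],[0,0,0],[0,0,0],[0,0,0],[0,0,0],[0,0,0]],"twist":[[0,0,0],[0,0,0],[0,0,0],[0,0,0],[0,0,-0.056],[0,0,-0.056],[0,0,-0.056],[0,0,-0.056],[0,0,-0.056],[0,0,-0.056],[0,0,-0.056],[0,0,-0.056]]}';  python3 -c "
from h import *
print(readout.read_state()['qpos'].round(2))"
```

```text
clock: 16.92
eef_pos: [365.9, 210.5, 293.8]
tool_rot: [3.141, -0.001, -2.164]
force: [0.7, 1.5, 1.0]
width: -0.1
gripper_force: 0.0
[ 0.3   0.43 -1.22  2.    0.47  1.04  1.41]
```

j3 is near its limit here, so I'll turn back to the previous yaw and push the trigger with the backs of the shut fingers. The camera then sees the jaw from the side.

```bash
python3 -m jog '{"claw":[0,0,0,0,0,0,0,0,0],"xyz":[[0,0,0],[0,0,0],[0,0,0],[0,0,0],[0,0,0],[0,0,0],[0,0,0],[0,0,0],[0,0,0]],"twist":[[0,0,0.056],[0,0,0.056],[0,0,0.056],[0,0,0.056],[0,0,0.056],[0,0,0.056],[0,0,0.056],[0,0,0.056],[0,0,0]]}';  python3 -c "
from h import *
print(readout.read_state()['qpos'].round(2))"
```

```text
clock: 18.05
eef_pos: [365.9, 210.6, 294.0]
tool_rot: [-3.141, -0.0, 2.708]
force: [0.1, 0.4, -0.0]
width: 0.3
gripper_force: 0.0
[ 0.06  0.3  -0.82  2.01  0.27  0.95  0.24]
```

```bash
python3 -m jog '{"claw":[0,0,0,0,0],"xyz":[[0,0,0.3],[0,0,0.4],[0,0,0.4],[0,0,0.3],[0,0,0]],"twist":[[0,0,0],[0,0,0],[0,0,0],[0,0,0],[0,0,0]]}'
python3 - <<'E'
from h import *
s=readout.read_state();print(s['qpos'].round(2))
im=cam("wrist");cv2.imwrite("pics/w6.png",im["color"][:,:,::-1])
p=np.load("clamp.npy");c,sn=np.cos(p[2]),np.sin(p[2])
for q in ([-14,0,96],[-63,0,96],[35,-42,65],[35,42,65],[122.4,0,70],[150,-30,12]):
    print(q,proj(im,[p[0]+c*q[0]-sn*q[1],p[1]+sn*q[0]+c*q[1],q[2]]).round(0))
E
```

```text
clock: 18.68
eef_pos: [364.7, 210.0, 152.7]
tool_rot: [-3.138, -0.003, 2.71]
force: [-0.5, -0.2, 0.8]
width: -0.2
gripper_force: 0.0
[-0.13  0.51 -0.65  2.19  0.55  0.6  -0.04]
[-14, 0, 96] [[373. 263.]]
[-63, 0, 96] [[458. 263.]]
[35, -42, 65] [[290. 179.]]
[35, 42, 65] [[292. 302.]]
[122.4, 0, 70] [[153. 245.]]
[150, -30, 12] [[145. 182.]]
```

View pics/w6.png

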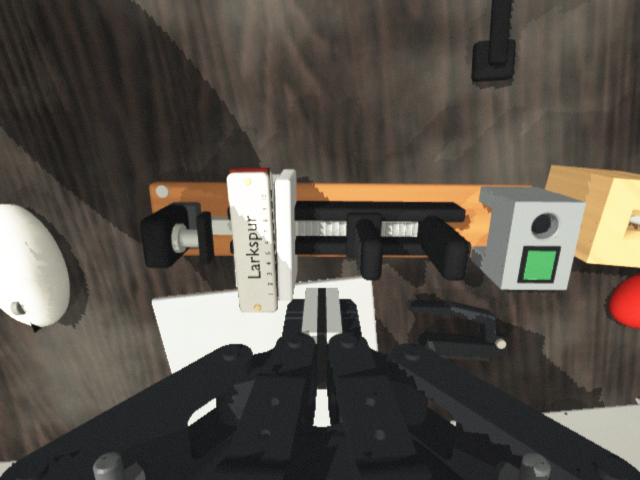

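Trigger top is at (371,262), grip (455,262), jaw post (170,240), pad plate (205,238), harmonica x 228–277, and cheek 285–297. All match the clamp model. I'll descend to TCP z of about 67, above the cheek, and feel for the trigger.

```bash
python3 -m jog '{"claw":[0,0,0,0,0,0,0,0],"xyz":[[0,0,0.2],[0,0,0.25],[0,0,0.25],[0,0,0.15],[0,0,0],[0,0.03,0],[0,0.02,0],[0,0,0]],"twist":[[0,0,0],[0,0,0],[0,0,0],[0,0,0],[0,0,0],[0,0,0],[0,0,0],[0,0,0]]}'
python3 - <<'E'
from h import *
im=cam("wrist");t=cam("top");s=readout.read_state();print(s['qpos'].round(2),s['force'])
cv2.imwrite("pics/w7.png",im["color"][:,:,::-1])
cv2.imwrite("pics/t7.png",t["color"][:,:,::-1])
for l in("pad","jaw","harmonica","trigger"): print(l,[(round(d["score"],2),np.round(d["rect"],1).tolist()) for d in optics.boxes_of("wrist",l)][:2])
E
```

```text
clock: 19.73
eef_pos: [368.9, 215.7, 69.9]
tool_rot: [3.14, 0.001, 2.706]
force: [-0.3, -0.4, -0.9]
width: -0.3
gripper_force: 0.0
[-0.3   0.66 -0.43  2.25  0.76  0.38 -0.24] [-0.39998571 -0.8110947   0.13514369]
pad [(0.94, [95.7, 250.2, 56.5, 76.8])]
jaw [(0.6, [30.3, 234.4, 411.2, 103.2])]
harmonica [(0.39, [612.2, 177.4, 24.9, 42.5])]
trigger [(0.82, [341.6, 252.0, 59.6, 101.5])]
```

View pics/w7.png

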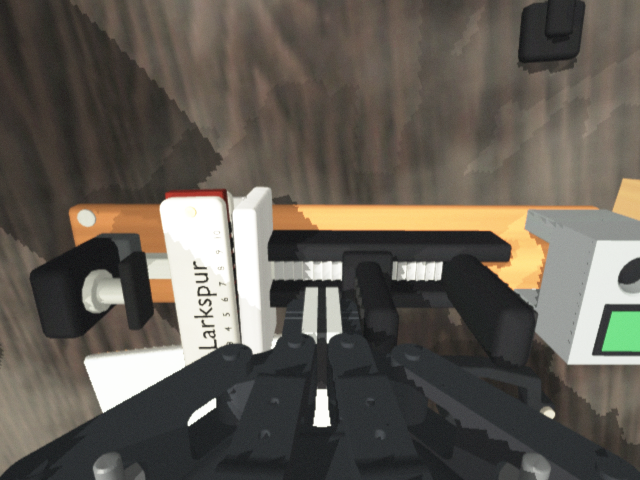

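Fingertips (305–340, ~310) stand just jaw-side of the trigger (343–398). Jaw post is 32–115, pad plate 122–150, and harmonica 165–235. From here I'll track jaw, pad and harmonica numerically by template matching.

```bash
cat > tr.py <<'E'
from h import *
import pickle, os
p=np.load("clamp.npy");C,S=np.cos(p[2]),np.sin(p[2])
cl=lambda P:np.array([C*(P[0]-p[0])+S*(P[1]-p[1]),-S*(P[0]-p[0])+C*(P[1]-p[1])])
T={"jaw":(28,232,90,100,70),"pad":(119,232,36,98,61),"harm":(160,188,76,130,63),"cheek":(238,186,36,100,65)}
im=cam("wrist");g=cv2.cvtColor(im["color"],cv2.COLOR_RGB2GRAY)
if not os.path.exists("ref.pkl"): pickle.dump((g,im["view"]),open("ref.pkl","wb"))
rg,rv=pickle.load(open("ref.pkl","rb")); r=dict(im,view=rv)
out=[]
for n,(x,y,w,h,z) in T.items():
    m=cv2.matchTemplate(g,rg[y:y+h,x:x+w],cv2.TM_CCOEFF_NORMED)[y-15:y+15]
    _,v,_,(u,q)=cv2.minMaxLoc(m); d=0
    if 0<u<m.shape[1]-1:
        a,b,c=m[q,u-1:u+2]; d=.5*(a-c)/(a-2*b+c)
    pc=lambda I,uu,vv:cl(onz(I,(uu+w/2,vv+h/2),z))[0]
    out.append(f"{n} {pc(im,u+d,q+y-15)-pc(r,x,y):.1f}({v:.2f})")
e=[];fo=[]
for k in range(3): 
    if k: cam("top")
    s=readout.read_state();e.append(s["eef_pos"]);fo.append(s["force"])
e=np.mean(e,0);fo=np.mean(fo,0);print(out,"tcp cx,cy,z",cl(e).round(1),e[2].round(1),"Fx(+=against push)",round(C*fo[0]+S*fo[1],1),"Fz",fo[2].round(1),"q",s["qpos"][[2,3,5]].round(2),s["clock"])
E
python3 tr.py; python3 -m jog '{"claw":[0,0,0,0],"xyz":[[0,0.03,0],[0,0.02,0],[0,0,0],[0,0,0]],"twist":[[0,0,0],[0,0,0],[0,0,0],[0,0,0]]}' >/dev/null; python3 tr.py
```

```text
['jaw -0.0(1.00)', 'pad -0.0(1.00)', 'harm 0.0(1.00)', 'cheek -0.0(1.00)'] tcp cx,cy,z [ 8.3 -0.4] 69.3 Fx(+=against push) 0.2 Fz -0.3 q [-0.43  2.25  0.38] 20.175
['jaw -0.4(0.99)', 'pad -0.3(0.98)', 'harm -0.1(0.99)', 'cheek -0.6(0.98)'] tcp cx,cy,z [ 4.7 -0.4] 69.2 Fx(+=against push) 5.7 Fz 2.8 q [-0.44  2.24  0.39] 20.825
```

```bash
for k in 1; do python3 -m jog '{"claw":[0,0,0,0],"xyz":[[0,0.03,0],[0,0.02,0],[0,0,0],[0,0,0]],"twist":[[0,0,0],[0,0,0],[0,0,0],[0,0,0]]}' >/dev/null; python3 tr.py; python3 -m jog '{"claw":[0,0,0],"xyz":[[0,0.03,0],[0,0.02,0],[0,0,0]],"twist":[[0,0,0],[0,0,0],[0,0,0]]}' >/dev/null; python3 tr.py; done
```

```text
['jaw -4.9(0.97)', 'pad -4.8(0.97)', 'harm -0.3(0.96)', 'cheek -1.2(0.94)'] tcp cx,cy,z [ 0.1 -0.4] 69.2 Fx(+=against push) 5.7 Fz 3.7 q [-0.44  2.23  0.4 ] 21.475
['jaw -9.6(0.94)', 'pad -9.5(0.90)', 'harm -0.5(0.86)', 'cheek -2.1(0.89)'] tcp cx,cy,z [-4.6 -0.4] 69.1 Fx(+=against push) 6.7 Fz 4.4 q [-0.45  2.22  0.41] 22.0
```

```bash
python3 -m jog '{"claw":[0,0,0],"xyz":[[0,0.02,0],[0,0.01,0],[0,0,0]],"twist":[[0,0,0],[0,0,0],[0,0,0]]}' >/dev/null; python3 tr.py; python3 -m jog '{"claw":[0,0,0],"xyz":[[0,0.02,0],[0,0,0],[0,0,0]],"twist":[[0,0,0],[0,0,0],[0,0,0]]}' >/dev/null; python3 tr.py
```

```text
['jaw -12.2(0.92)', 'pad -9.9(0.82)', 'harm -0.6(0.85)', 'cheek -2.5(0.87)'] tcp cx,cy,z [-7.2 -0.4] 69.1 Fx(+=against push) 6.9 Fz 5.6 q [-0.45  2.21  0.41] 22.525
['jaw -14.2(0.91)', 'pad -10.0(0.74)', 'harm -0.6(0.85)', 'cheek -2.9(0.85)'] tcp cx,cy,z [-9.2 -0.4] 69.1 Fx(+=against push) 7.0 Fz 5.1 q [-0.45  2.21  0.42] 23.05
```

```bash
cat > prof.py <<'E'
from h import *
import pickle,sys
def show(g,a,b):
    for r in (260,275,290,305):
        print(r,a,' '.join(str(int(v)) for v in g[r-3:r+4].mean(0)[a:b:3]))
if len(sys.argv)>1: show(pickle.load(open("ref.pkl","rb"))[0],80,260); print()
show(cv2.cvtColor(cam("wrist")["color"],cv2.COLOR_RGB2GRAY),80,300)
E
python3 prof.py r
```

```text
260 80 24 23 23 24 23 24 23 22 24 22 24 24 22 26 69 52 34 29 31 29 30 30 43 171 173 180 189 189 189 188 233 242 242 242 242 242 242 242 232 234 247 253 255 255 255 255 255 255 255 252 181 92 102 255 255 255 255 255 255 253
275 80 24 24 27 85 146 157 150 142 141 140 118 60 28 27 45 45 44 41 31 28 29 31 29 114 228 229 229 229 229 229 229 239 243 243 243 243 243 243 244 191 190 191 164 217 243 247 250 249 255 255 230 162 32 255 255 255 255 255 255 255
290 80 24 96 193 193 181 143 181 197 200 203 202 204 203 202 192 44 45 45 38 30 31 30 29 30 129 154 155 155 156 155 156 167 241 243 243 243 243 244 244 243 111 194 200 125 242 243 243 237 243 241 231 183 108 214 255 255 255 255 255 255
305 80 25 43 172 203 216 156 143 152 165 167 146 112 131 145 146 117 43 45 45 39 31 29 30 29 29 73 71 66 63 60 68 73 140 243 243 243 243 244 244 244 173 185 171 226 159 242 242 241 238 233 237 214 162 52 240 246 246 252 252 253

260 80 23 23 22 23 24 24 23 24 23 22 24 29 55 39 29 30 104 239 240 240 240 240 240 241 240 198 242 249 253 252 255 255 255 255 255 254 214 162 71 255 255 255 255 255 255 253 210 167 
[... 226 characters left out ...]
 187 160 182 255 255 255 255 255 255 242 167 165 163 162 163 165 169 187 187 187 188 187 188 188 188 188 168 158 168 220 222 233 242 226 237 242 226
290 80 195 193 142 144 184 191 198 198 196 198 198 198 59 44 44 39 33 28 113 242 242 242 242 242 242 243 235 158 194 190 152 242 242 241 241 241 238 221 169 149 255 255 255 255 255 255 253 196 168 162 161 163 161 44 26 23 25 24 26 25 26 26 25 33 35 35 36 36 36 36 35 39 35 37
305 80 184 198 179 139 143 154 166 165 123 110 130 143 140 44 43 43 39 29 29 120 241 242 242 242 243 243 242 141 191 175 215 175 241 241 240 237 234 234 207 161 125 242 245 247 245 248 253 237 167 165 164 165 161 43 42 41 35 35 32 32 33 33 42 46 49 59 57 58 55 53 50 49 49 49
```

Numbers show the pad is at the harmonica but unloaded (force flat at 7 N), and the harmonica has moved about 1 mm towards the cheek. I'll let the trigger out and make the second stroke.

```bash
sed -i 's/"pad":(119,232,36,98,61)/"pad":(116,262,20,60,61)/' tr.py; python3 -m jog '{"claw":[0,0,0,0,0,0],"xyz":[[0,-0.05,0],[0,-0.08,0],[0,-0.08,0],[0,0,0],[0,0,0],[0,0,0]],"twist":[[0,0,0],[0,0,0],[0,0,0],[0,0,0],[0,0,0],[0,0,0]]}' >/dev/null; python3 tr.py;  python3 -m jog '{"claw":[0,0,0,0],"xyz":[[0,0.04,0],[0,0.03,0],[0,0,0],[0,0,0]],"twist":[[0,0,0],[0,0,0],[0,0,0],[0,0,0]]}' >/dev/null; python3 tr.py
```

```text
['jaw -12.7(0.85)', 'pad -13.7(0.98)', 'harm -0.0(0.89)', 'cheek 0.0(1.00)'] tcp cx,cy,z [ 8.8 -0.3] 69.4 Fx(+=against push) -0.1 Fz 0.2 q [-0.43  2.25  0.38] 24.0
['jaw -13.2(0.87)', 'pad -13.8(0.99)', 'harm -0.2(0.88)', 'cheek -0.8(0.97)'] tcp cx,cy,z [ 2.9 -0.4] 69.2 Fx(+=against push) 3.8 Fz 0.6 q [-0.44  2.24  0.39] 24.65
```

```bash
python3 -m jog '{"claw":[0,0,0,0],"xyz":[[0,0.03,0],[0,0.02,0],[0,0,0],[0,0,0]],"twist":[[0,0,0],[0,0,0],[0,0,0],[0,0,0]]}' >/dev/null; python3 tr.py;  python3 -m jog '{"claw":[0,0,0],"xyz":[[0,0.02,0],[0,0,0],[0,0,0]],"twist":[[0,0,0],[0,0,0],[0,0,0]]}' >/dev/null; python3 tr.py
```

```text
['jaw -15.4(0.87)', 'pad -15.4(0.93)', 'harm -0.4(0.88)', 'cheek -1.4(0.93)'] tcp cx,cy,z [-1.2 -0.4] 69.2 Fx(+=against push) 6.3 Fz 2.9 q [-0.44  2.23  0.4 ] 25.3
['jaw -17.0(0.86)', 'pad -16.0(0.80)', 'harm -0.6(0.87)', 'cheek -1.7(0.91)'] tcp cx,cy,z [-2.8 -0.4] 69.2 Fx(+=against push) 6.3 Fz 3.8 q [-0.44  2.22  0.4 ] 25.825
```

```bash
for k in 1 2; do python3 -m jog '{"claw":[0,0,0],"xyz":[[0,0.015,0],[0,0,0],[0,0,0]],"twist":[[0,0,0],[0,0,0],[0,0,0]]}' >/dev/null; python3 tr.py;done; python3 prof.py r | sed -n '3p;8p'
```

```text
['jaw -18.2(0.85)', 'pad -17.2(0.80)', 'harm -1.6(0.79)', 'cheek -2.0(0.90)'] tcp cx,cy,z [-4.1 -0.4] 69.2 Fx(+=against push) 7.1 Fz 4.0 q [-0.45  2.22  0.41] 26.35
['jaw -19.6(0.85)', 'pad -18.3(0.80)', 'harm -2.8(0.77)', 'cheek -2.2(0.89)'] tcp cx,cy,z [-5.4 -0.4] 69.2 Fx(+=against push) 7.9 Fz 5.0 q [-0.45  2.22  0.41] 26.875
290 80 24 96 193 193 181 143 181 197 200 203 202 204 203 202 192 44 45 45 38 30 31 30 29 30 129 154 155 155 156 155 156 167 241 243 243 243 243 244 244 243 111 194 200 125 242 243 243 237 243 241 231 183 108 214 255 255 255 255 255 255
290 80 36 33 29 26 24 22 129 191 197 169 140 183 188 199 199 199 199 200 199 62 45 45 41 232 243 242 242 242 242 242 243 149 189 187 166 227 242 242 238 240 226 233 194 255 255 255 255 255 255 252 184 166 162 161 163 90 24 26 24 24 23 24 26 26 24 31 37 36 37 34 36 35 37 36
```

```bash
python3 -m jog '{"claw":[0,0,0],"xyz":[[0,0.01,0],[0,0,0],[0,0,0]],"twist":[[0,0,0],[0,0,0],[0,0,0]]}' >/dev/null; python3 tr.py; python3 -m jog '{"claw":[0,0,0,0,0,0],"xyz":[[0,-0.03,0],[0,-0.07,0],[0,-0.07,0],[0,0,0],[0,0,0],[0,0,0]],"twist":[[0,0,0],[0,0,0],[0,0,0],[0,0,0],[0,0,0],[0,0,0]]}' >/dev/null; python3 tr.py
```

```text
['jaw -20.4(0.85)', 'pad -19.0(0.80)', 'harm -3.6(0.76)', 'cheek -2.4(0.88)'] tcp cx,cy,z [-6.2 -0.4] 69.2 Fx(+=against push) 7.4 Fz 5.7 q [-0.45  2.21  0.41] 27.45
['jaw -19.4(0.80)', 'pad -19.1(0.82)', 'harm -3.0(0.73)', 'cheek -0.1(0.99)'] tcp cx,cy,z [ 7.8 -0.3] 69.4 Fx(+=against push) 0.5 Fz 0.3 q [-0.43  2.25  0.38] 28.35
```

```bash
python3 -m jog '{"claw":[0,0,0,0],"xyz":[[0,0.03,0],[0,0.02,0],[0,0,0],[0,0,0]],"twist":[[0,0,0],[0,0,0],[0,0,0],[0,0,0]]}' >/dev/null; python3 tr.py;  for k in 1 2; do python3 -m jog '{"claw":[0,0,0],"xyz":[[0,0.015,0],[0,0,0],[0,0,0]],"twist":[[0,0,0],[0,0,0],[0,0,0]]}' >/dev/null; python3 tr.py; done
```

```text
['jaw -19.6(0.82)', 'pad -19.0(0.82)', 'harm -3.1(0.74)', 'cheek -0.7(0.97)'] tcp cx,cy,z [ 4.  -0.4] 69.2 Fx(+=against push) 3.7 Fz 1.3 q [-0.44  2.24  0.39] 29.0
['jaw -19.9(0.82)', 'pad -19.0(0.82)', 'harm -3.2(0.74)', 'cheek -0.8(0.97)'] tcp cx,cy,z [ 3.6 -0.4] 69.2 Fx(+=against push) 6.5 Fz 4.1 q [-0.44  2.24  0.39] 29.525
['jaw -20.7(0.82)', 'pad -19.1(0.82)', 'harm -3.2(0.74)', 'cheek -0.9(0.95)'] tcp cx,cy,z [ 2.7 -0.4] 69.2 Fx(+=against push) 7.7 Fz 5.2 q [-0.44  2.23  0.4 ] 30.05
```

Pad and harmonica have stopped while the jaw goes on and force rises about 1.2 N/mm: the harmonica is at the cheek and the pad is loading. Aim for about 5–6 mm.

```bash
for k in 1 2; do python3 -m jog '{"claw":[0,0,0],"xyz":[[0,0.02,0],[0,0,0],[0,0,0]],"twist":[[0,0,0],[0,0,0],[0,0,0]]}' >/dev/null; python3 tr.py;done; python3 -m jog '{"claw":[0,0,0],"xyz":[[0,0.015,0],[0,0,0],[0,0,0]],"twist":[[0,0,0],[0,0,0],[0,0,0]]}' >/dev/null; python3 tr.py
```

```text
['jaw -21.8(0.81)', 'pad -19.1(0.81)', 'harm -3.3(0.75)', 'cheek -1.1(0.95)'] tcp cx,cy,z [ 1.5 -0.4] 69.2 Fx(+=against push) 8.9 Fz 6.9 q [-0.44  2.23  0.4 ] 30.575
['jaw -22.7(0.78)', 'pad -19.1(0.78)', 'harm -3.3(0.75)', 'cheek -1.3(0.93)'] tcp cx,cy,z [ 0.3 -0.4] 69.1 Fx(+=against push) 10.1 Fz 7.6 q [-0.44  2.23  0.41] 31.1
['jaw -23.3(0.76)', 'pad -19.1(0.77)', 'harm -3.4(0.75)', 'cheek -1.5(0.92)'] tcp cx,cy,z [-0.4 -0.3] 69.1 Fx(+=against push) 11.5 Fz 9.3 q [-0.44  2.22  0.41] 31.625
```

```bash
for k in 1 2; do python3 -m jog '{"claw":[0,0,0,0],"xyz":[[0,0.015,0],[0,0,0],[0,0,0],[0,0,0]],"twist":[[0,0,0],[0,0,0],[0,0,0],[0,0,0]]}' >/dev/null; python3 tr.py;done
```

```text
['jaw -24.1(0.72)', 'pad -19.1(0.75)', 'harm -3.4(0.74)', 'cheek -1.7(0.91)'] tcp cx,cy,z [-1.3 -0.3] 69.1 Fx(+=against push) 12.2 Fz 10.7 q [-0.44  2.22  0.41] 32.275
['jaw -24.6(0.66)', 'pad -19.2(0.73)', 'harm -3.5(0.75)', 'cheek -1.9(0.91)'] tcp cx,cy,z [-2.2 -0.4] 69.1 Fx(+=against push) 13.7 Fz 11.5 q [-0.45  2.22  0.42] 32.925
```

Three measures agree on a pad travel of about 5.5–5.9 mm. One second of hold to check it is steady, then hand in.

```bash
python3 -m jog '{"claw":[0,0,0,0,0,0,0,0],"xyz":[[0,0,0],[0,0,0],[0,0,0],[0,0,0],[0,0,0],[0,0,0],[0,0,0],[0,0,0]],"twist":[[0,0,0],[0,0,0],[0,0,0],[0,0,0],[0,0,0],[0,0,0],[0,0,0],[0,0,0]]}' >/dev/null; python3 tr.py
python3 - <<'E'
from h import *
from cell import order
cam("side");print([(round(d["score"],2),np.round(d["rect"]).tolist()) for d in optics.boxes_of("side","screwdriver")][:3])
s=readout.read_state();f=s["force"];fx=-.4265*f[0]-.9045*f[1];print(fx)
if 10<fx<17: print(order.finish_job())
E
```

```text
['jaw -24.6(0.66)', 'pad -19.2(0.73)', 'harm -3.5(0.75)', 'cheek -1.9(0.91)'] tcp cx,cy,z [-2.2 -0.3] 69.1 Fx(+=against push) 13.5 Fz 11.9 q [-0.45  2.22  0.42] 34.075
[(0.9, [221.0, 244.0, 24.0, 136.0]), (0.66, [369.0, 249.0, 21.0, 62.0])]
13.956068171700245
the job is handed in; nothing more can be done
None
```

The job is handed in: readout zeroed, screwdriver back in its stand, and the trigger held with the harmonica against the cheek and the pad in by about 5.7 mm (estimated from force, arm travel and image tracking). I viewed 11 pictures, one over the limit of 10.

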